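Click the board sled into its dovetail holder

TASK

Pick up the narrower of the two board sleds by its upright post, set it flat on the open end of the dovetail holder and slide it in, under the rails, until it is fully home against the end stop and the sprung catch has clicked up behind it; then let go. Leave the wider sled where it is.

Things in the scene. Friction and masses are not known exactly. Their poses are not given: they have to be found in the camera images.
- sled: Narrower board sled, loose, 0.15-0.3 kg: aluminium dovetail plate 90 long (x), 77 wide at the bottom, 52 at the top, 14 thick; small green circuit board on its +x half (all below 24 high); black round upright post, its handle, centred at x -24, y 0, diameter 18, top 60 above the underside. Origin: centre of underside, z up. Starts with +x within 40 deg of the holder's +x. Lengths in mm.
- wide_sled: Wider board sled, a bystander to be left alone: same build, length, height and post, but 117 mm wide at the bottom, too wide for the holder. Origin: centre of the underside; axes as for the narrower sled.
- holder: Fixed dovetail holder. Origin: on the table under the bed; sleds slide in along +x, post end last; z up. Grey bed x -115 to 110, 132 wide, top 12 above the table, open for x -115 to -30: set the sled down flat with its centre at x -68, y 0. Flared mouth, 10 high, narrows from 116 wide at x -30 to 86 at x 11. Rails x 12 to 95, 18 above the bed. End stop face x 95. mm.
- home (a point): Where the sled's origin is when fully home: on top of the bed, 50 mm along the holder's +x from its origin, y 0, axes as the holder's. The greased steel rails here are undercut at 45 deg: 90 mm apart at the bed, 62 mm at the top of the undercut, 5 mm play each side of the sled and above its flanks. The sled must lie nearly flat on the bed to pass under them.
- catch (a joint): Sprung steel catch: ramped tongue, 26 mm wide, mid-bed, holder x -16 to -1 mm, its +x end 6 mm above the bed. Value in m: 0 up, grows as pressed (flush 0.006, limit 0.008); spring 1 to 2.5 N. The sled rides over it, pressing it down, with under 10 N of drag; once the sled is home it springs up to 0 behind the trailing edge and blocks the way out (pressing it frees the sled).

How it is judged (in metres and radians):
At the end, for the whole second after the job is handed in: The narrower sled is home in the holder: its origin within 8 mm of the home position along the slide (5 mm beyond it), 8 mm sideways and 6 mm in height, aligned within 10 degrees, at rest, and the catch has sprung up behind it (pressed less than 2 mm) (x of sled in the frame of holder between 0.042 and 0.055 m and y of sled in the frame of holder between -0.008 and 0.008 m and z of sled in the frame of holder below 0.018 m and angle between the x axis of sled and the x axis of holder, either way round below 0.17 rad and value of joint catch below 0.002 m and linear speed of sled below 0.02 m/s); the robot touches nothing.
It fails at once if the wider sled is moved by more than 30 mm (distance of wide_sled from where it was at the start of the episode above 0.03 m).
It also fails if it takes over 40 s, if anything falls off the work surface, if the arm or the gripper's body presses on something with over 40 N, if the wrist force passes 120 N, or if a joint passes its speed limit or range.

ROBOT

A 6-joint arm with a two-finger parallel gripper is mounted at the origin on the work surface. World frame = base frame: x ahead of the robot, y to its left, z up, the work surface at z = 0. Lengths are in m, angles in degrees, forces in N, time in s.
With the tool pointing down it reaches from about 0.35 to 0.875 m from the base axis. Payload 4.2 kg.
Tool frame: the origin (TCP) lies on the front face of the gripper's body, between the roots of the fingers; the fingertips stand 70 mm ahead of it and the grasp point (between the pads) lies 51 mm ahead of it; x points along the fingers, y is the direction in which the jaws open and shut, and the axes are right-handed (so a half turn about x gives the same grasp; the last joint's range is limited). The gripper opens to 87 mm and grips with 3 to 60 N. Pads are 19 mm wide; open, the fingers measure 117 mm over their backs; the gripper's body (75 mm by 190 mm) begins 51 mm behind the grasp point.
Start: joints at [79.733, 22.042, 0.453, 0, -68.411, -14.817], TCP at [0.265, 0.566, 0.292] pointing down, gripper open.
Joint ranges: [-179.83, 179.83], [-69.29, 118.12], [-61.27, 80.66], [-181.25, 117.63], [-171.15, -9.14], [-177.46, 177.46]. Speed limits (degrees/s): [159.86, 159.86, 180, 180, 180, 180].

INTERFACE

Orientations are given as a 3x3 rotation matrix whose columns are the frame's x, y, z axes.
In Python, from station import r, viewer, spotter gives the robot as it stands.
- The arm moves only by the tool move_arm, never from a script. Its argument "series" is a list that holds one entry, the list of rows, each a list of 7 numbers: the turn, a rotation vector about the world's x, y, z scaled (see below), then the shift along the world's x, y, z scaled (see below), then the opening, from 0 (shut) to 1 (fully open). A call has 1 to 20 rows; each row shifts and turns the pose as measured when the row begins; what a row does not reach is not made up. The controller multiplies each number of a shift by 60 mm and each number of a turn by 8 degrees. A row lasts 1/8 s, in which the tool goes at most 62.5 mm and 10.7 degrees, less where a joint would pass 70% of its speed; a pose out of reach is approached as far as the arm can. A call with a number of a shift or a turn outside -1 to 1 is refused whole. A call with a gripper value outside its range is refused whole. The fingers move at their own pace and stop on an object; the grip force is fixed at half the most. Time passes only in rows, so rows that do not move let the fingers close. It gives the time, the measured TCP pose, the force and the opening at its end, in the units of the state.
- r.sense(): the state, without advancing time (a new reading comes with each control period).
- viewer.capture(name): name is "scene" or "top"; returns (picture, depth): 400x640x3 uint8, red, green, blue; 400x640 float32, m along the optical axis (not along the pixel's ray), 0 where there is no reading.
- viewer.camera_params(name): a dict with "mtx" (3x3 intrinsics, pixels), "pose" (4x4, takes a point from camera to world coordinates). Camera axes: x right, y down, z forward; pixel columns grow to the right and rows downward; lengths in m; the calibration is good to about 2 mm. A picture is of the moment at which its call begins. camera_params takes no time and is no camera call.
- r.finish_job(): hands the job in, once; it reports no verdict.
Trained networks look in the newest picture that a camera, given by its name, has taken for a name from the list of things; names that differ only in an ending like _2 or _b are one class to them, and where a whole thing is asked for, a point or a joint stands for the part that bears it (a point fixed in the world has none). Each returns a list of dicts, best first, with "conf" (0 to 1); they miss things now and then, are a little off and sometimes report something else, mostly with a low value. They report only what shows in the picture. A call takes as long as a camera call.
- spotter.find_in(camera, name): "centre" ([column, row] in pixels, amid what is visible of it).
- spotter.trace(camera, name): "mask" (400x640 bool, what is visible of it) and "centre" ([column, row] in pixels, amid what is visible of it).
The state is a dict: "time_s": time; "joints": joint angles; "joint_velocities": joint speeds; "effort": joint torques, N m; "tcp_pos": TCP position; "ee_rot": TCP orientation; "wrist_force": force on the tool from outside, world axes, zero at the start; "moment": the same for the moment, N m; "gripper_width": opening from 0.0 (shut) to 1.0 (fully open).
Only numpy, scipy, OpenCV 4.12 (cv2) and the standard library are available. Lean on these libraries where they do the work, as an engineer would, in place of code of your own. Each camera call takes 0.05 s, during which the arm holds its last target.

## Working session

There is one attempt and no reset: what is moved stays moved. The work goes in short steps, Python scripts to look and compute and a tool call to move; the robot and the scene stay as the last step left them, time stands still between calls to the robot, and variables do not carry over. Pictures are saved under pics/ and viewed, and the job is handed in when it is done.

Besides the shell and the picture viewer there is one more tool, called after "Request:" as name(argument=value, ...) on one line, values as JSON. move_arm: Moves the arm, as the interface text tells. Its arguments: {"type":"object","properties":{"series":{"type":"array","items":{"type":"array","items":{"type":"array","items":{"type":"number","minimum":-1,"maximum":1}}}}},"required":["series"]}

```bash
ls; mkdir -p pics; python3 - <<'E'
from station import r, viewer, spotter
import cv2,numpy as np
print(r.sense())
for c in ["scene","top"]:
    p,d=viewer.capture(c); cv2.imwrite(f"pics/{c}0.png",p[:,:,::-1]); np.savez(f"{c}0.npz",p=p,d=d)
    print(viewer.camera_params(c))
    for n in ["sled","wide_sled","holder"]:
        m=spotter.trace(c,n)
        print(c,n,[(x["conf"],x["centre"],int(x["mask"].sum())) for x in m])
        for i,x in enumerate(m): np.save(f"{c}_{n}_{i}.npy",x["mask"])
E
```

```text
pics
{'time_s': 0.0, 'joints': array([ 7.97332142e+01,  2.20912483e+01,  3.80616934e-01, -2.89140617e-02,
       -6.84092246e+01, -1.48163134e+01]), 'joint_velocities': array([-0.01126334, -0.01041075,  0.05826548,  0.10190016,  0.04751417,
        0.06486793]), 'effort': array([-2.69993325e-04, -3.90659666e+01,  1.87407070e+01,  4.21963066e+00,
        1.09046622e-02, -2.04530879e-04]), 'tcp_pos': array([0.26474898, 0.56567379, 0.2911602 ]), 'ee_rot': array([[-8.34556176e-04, -4.24100011e-01, -9.05614975e-01],
       [-1.97471028e-03, -9.05612826e-01,  4.24100825e-01],
       [-9.99997702e-01,  2.14226316e-03, -8.16898735e-05]]), 'wrist_force': array([ 0.02103586, -0.01005416, -0.16079891]), 'moment': array([-0.04676636,  0.00334661,  0.0250735 ]), 'gripper_width': 1.0016383252415813}
{'mtx': array([[404.55367422,   0.        , 318.42526421],
       [  0.        , 404.55367422, 200.35791241],
       [  0.        ,   0.        ,   1.        ]]), 'pose': array([[ 0.26734016,  0.66267632, -0.69956367,  1.13835598],
       [ 0.96359293, -0.18703781,  0.19106418, -0.22175872],
       [-0.00423115, -0.72517374, -0.68855294,  0.66564214],
       [ 0.        ,  0.        ,  0.        ,  1.        ]])}
scene sled [(0.8, [264.2, 211.1], 1042)]
scene wide_sled [(0.56, [199.3, 243.5], 1822)]
scene holder [(0.92, [388.0, 203.9], 4601)]
{'mtx': array([[493.30218576,   0.        , 318.34801407],
       [  0.        , 493.30218576, 202.35593927],
       [  0.        ,   0.        ,   1.        ]]), 'pose': array([[ 0.02505484, -0.98558135,  0.16733698,  0.35234014],
       [-0.99947906, -0.02810262, -0.01586995, -0.07386663],
       [ 0.02034374, -0.16685219, -0.98577202,  1.00490354],
       [ 0.        ,  0.        ,  0.        ,  1.        ]])}
top sled [(0.96, [356.6, 229.9], 1652)]
top wide_sled [(0.56, [431.3, 204.1], 2394)]
top holder [(0.93, [220.3, 197.3], 7500)]
```

View pics/scene0.png

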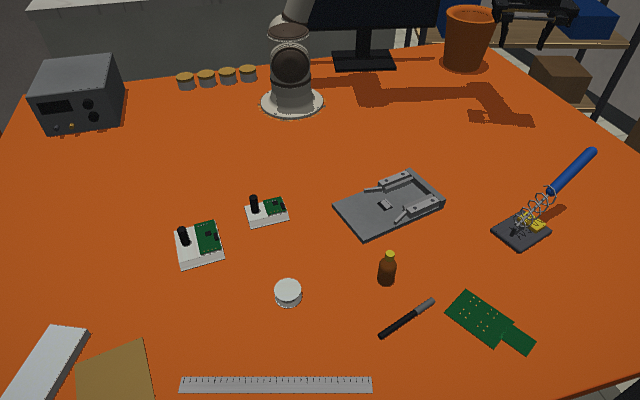

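View pics/top0.png

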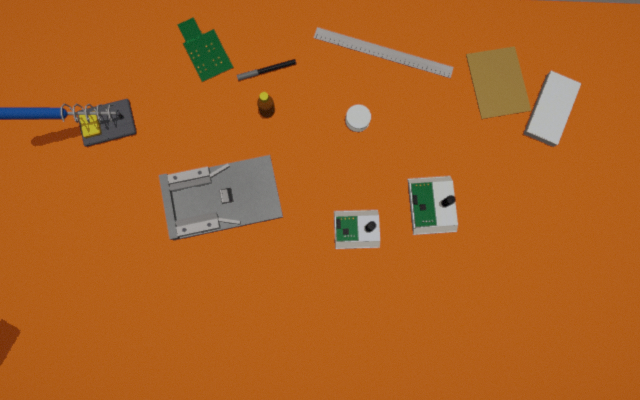

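The top view shows the narrow sled at (357,230), the wide one at (433,205), and the holder at (220,197) with its open end to the right, so its +x runs image-left, roughly world +y. Next I'll fit the poses from depth.

```bash
cat > h.py <<'E'
import numpy as np,cv2
from station import r,viewer,spotter
def pts(c,d,m):
    P=viewer.camera_params(c);K=P["mtx"];T=P["pose"]
    v,u=np.nonzero(m&(d>0));z=d[v,u]
    X=np.stack([(u-K[0,2])/K[0,0]*z,(v-K[1,2])/K[1,1]*z,z],1)
    return X@T[:3,:3].T+T[:3,3],u,v
def proj(c,X):
    P=viewer.camera_params(c);K=P["mtx"];T=P["pose"]
    Y=(np.atleast_2d(X)-T[:3,3])@T[:3,:3]
    q=Y@K.T; return q[:,:2]/q[:,2:]
def rect(X):
    c,s,a=cv2.minAreaRect((X[:,:2]*1000).astype(np.float32))
    b=cv2.boxPoints((c,s,a)); e=b[1]-b[0]; f=b[2]-b[1]
    L=e if np.linalg.norm(e)>np.linalg.norm(f) else f
    return c,s,np.degrees(np.arctan2(L[1],L[0]))
E
python3 - <<'E'
from h import *
for c in ["top","scene"]:
    z=np.load(c+"0.npz");d=z["d"]
    for n in ["holder","sled","wide_sled"]:
        X,u,v=pts(c,d,np.load(f"{c}_{n}_0.npy"))
        print(c,n,len(X),"hist z mm",np.histogram(X[:,2]*1e3,bins=np.arange(-6,72,6))[0])
        lo,hi=(.006,.02) if n=="holder" else (.008,.03)
        k=(X[:,2]>lo)&(X[:,2]<hi); print("  rect",rect(X[k]), "all", rect(X))
        if n!="holder":
            k=(X[:,2]>.035);print("  post",X[k].mean(0),k.sum(), "top",X[X[:,2]>.055].mean(0))
        else:
            k=X[:,2]>.022; print("  rails",rect(X[k]),k.sum())
E
```

```text
top holder 7466 hist z mm [  30   91 1398 3764  310  872  997    4    0    0    0    0]
  rect ((528.0064697265625, 104.8270263671875), (133.15896606445312, 220.41268920898438), np.float32(-76.24293)) all ((530.1644287109375, 112.18909454345703), (142.1018829345703, 235.643798828125), np.float32(-76.74182))
  rails ((517.066162109375, 150.02517700195312), (132.55856323242188, 139.33047485351562), np.float32(-76.15134)) 2008
top sled 1650 hist z mm [  2 122 263 615 499  59   6   4   5   4  23  46]
  rect ((468.901123046875, -168.62664794921875), (69.62580108642578, 90.65576171875), np.float32(-88.31846)) all ((469.7748718261719, -169.00689697265625), (76.95172119140625, 89.91999053955078), np.float32(-86.74877))
  post [ 0.46956675 -0.19180204  0.05731361] 88 top [ 0.47063774 -0.19263784  0.06085475]
top wide_sled 2382 hist z mm [  2  83 259 920 916 101   6  11   8   8  18  50]
  rect ((523.1923828125, -323.74444580078125), (111.88416290283203, 90.0380630493164), np.float32(5.225)) all ((523.8993530273438, -323.5549621582031), (116.84345245361328, 90.04580688476562), np.float32(5.6743
[... 607 characters left out ...]
ect ((475.5155334472656, -165.98004150390625), (63.07650375366211, 88.48064422607422), np.float32(-87.30604)) all ((454.8187561035156, -167.97079467773438), (115.44256591796875, 88.09288787841797), np.float32(4.017852))
  post [ 0.47733287 -0.18979175  0.05231646] 101 top [ 0.47500087 -0.18980688  0.05960946]
scene wide_sled 1811 hist z mm [  1 123 181 674 648  46  18  19  19  16  29  37]
  rect ((532.3413696289062, -320.54461669921875), (105.94709014892578, 88.87745666503906), np.float32(4.9915786)) all ((525.005859375, -321.15478515625), (122.19384002685547, 89.52667236328125), np.float32(4.5818496))
  post [ 0.53275667 -0.34370943  0.052596  ] 122 top [ 0.53092274 -0.34433004  0.05992446]
```

```bash
cat >> h.py <<'E'
def tw(o,yaw,z0,P):
    a=np.radians(yaw);P=np.array(P,float)
    R=np.array([[np.cos(a),-np.sin(a),0],[np.sin(a),np.cos(a),0],[0,0,1]])
    return (P@R.T+np.array([o[0],o[1],z0]))/1000
def hold_polys():
    L=[[(-115,-66,12),(110,-66,12),(110,66,12),(-115,66,12)]]
    for s in (1,-1): L.append([(-30,58*s,22),(11,43*s,22)]);L.append([(12,31*s,30),(95,31*s,30)])
    L.append([(-16,-13,12),(-1,-13,18),(-1,13,18),(-16,13,12)])
    L.append([(95,-31,30),(95,31,30)])
    return L
def sled_polys():
    L=[[(-45,-38.5,0),(45,-38.5,0),(45,38.5,0),(-45,38.5,0)],[(-45,-26,14),(45,-26,14),(45,26,14),(-45,26,14)]]
    t=np.linspace(0,2*np.pi,20); L.append([(-24+9*np.cos(a),9*np.sin(a),60) for a in t]); return L
def overlay(c,img,items,box,f,name):
    x0,y0,x1,y1=box
    im=cv2.resize(img[y0:y1,x0:x1,::-1],None,fx=f,fy=f,interpolation=cv2.INTER_CUBIC)
    for (o,yaw,z0,L,col) in items:
        for l in L:
            q=(proj(c,tw(o,yaw,z0,l))-[x0-.5,y0-.5])*f
            cv2.polylines(im,[np.int32(q*16)],True,col,1,cv2.LINE_AA,4)
    cv2.imwrite(name,im)
E
python3 - <<'E'
from h import *
I=[((528.4,109.9),103.8,0,hold_polys(),(0,0,255)),((470,-167.5),93,0,sled_polys(),(255,0,0))]
overlay("top",np.load("top0.npz")["p"],I,(150,140,390,260),3,"pics/o1.png")
overlay("scene",np.load("scene0.npz")["p"],I,(235,155,455,250),3,"pics/o2.png")
E
```

```text
(no output)
```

View pics/o1.png

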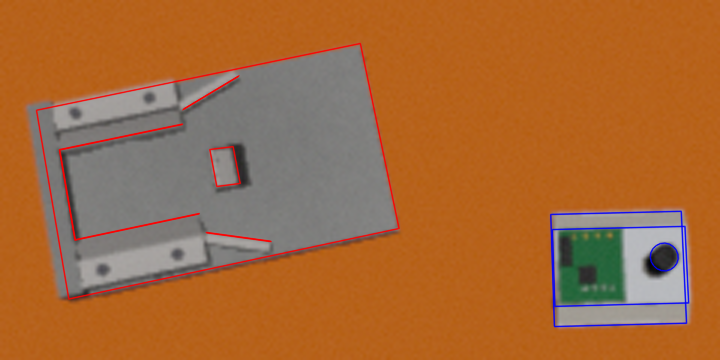

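View pics/o2.png

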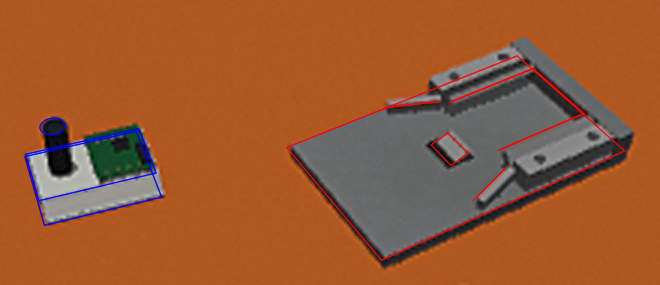

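Both overlays agree with the images to about 2 mm:
- **Holder:** origin about (528, 110) mm, yaw about 103.8°.
- **Sled:** origin about (470, -167) mm, yaw about 93°, post at (471, -191) mm.

I'll grip with the jaws along the sled's x axis so the offset weight can't make the nose droop.

Request:
move_arm(series=[[[0,0,0.25,0.25,-0.9,-0.1,0.6],[0,0,0.25,0.25,-0.9,-0.1,0.6],[0,0,0.25,0.25,-0.9,-0.1,0.6],[0,0,0.25,0.25,-0.9,-0.1,0.6],[0,0,0.25,0.25,-0.9,-0.1,0.6],[0,0,0.25,0.25,-0.9,-0.1,0.6],[0,0,0.25,0.25,-0.9,-0.1,0.6],[0,0,0.25,0.25,-0.9,-0.1,0.6],[0,0,0.25,0.25,-0.9,-0.1,0.6],[0,0,0.25,0.25,-0.9,-0.1,0.6],[0,0,0.25,0.25,-0.9,-0.1,0.6],[0,0,0.25,0.25,-0.9,-0.1,0.6]]])

```text
time_s: 1.9
tcp_pos: [0.4474, -0.0983, 0.2212]
ee_rot: [[0.01, 0.006, -1.0], [0.007, -1.0, -0.006], [-1.0, -0.007, -0.01]]
wrist_force: [0.6, 1.6, 0.5]
gripper_width: 0.6
```

```bash
cat > go.py <<'E'
import sys
from h import *
from scipy.spatial.transform import Rotation as Ro
# usage: go.py x y z jaw_yaw : remaining shift units & turn units
x,y,z,yaw=map(float,sys.argv[1:5]); s=r.sense()
a=np.radians(yaw); yy=np.array([np.cos(a),np.sin(a),0]); xx=np.array([0,0,-1.])
R0=s["ee_rot"]
if yy@R0[:,1]<0: yy=-yy
Rt=np.stack([xx,yy,np.cross(xx,yy)],1)
rv=np.degrees(Ro.from_matrix(Rt@R0.T).as_rotvec())
print("t",s["time_s"],"tcp",s["tcp_pos"].round(4),"w",round(s["gripper_width"],3),"F",s["wrist_force"].round(2),"M",s["moment"].round(2),"q",s["joints"].round(1))
print("turn units",(rv/8).round(3),"shift units",((np.array([x,y,z])-s["tcp_pos"])/.06).round(3))
E
python3 go.py .4712 -.1915 .16 93
```

```text
t 1.9 tcp [ 0.4474 -0.0983  0.2212] w 0.6 F [0.6  1.65 0.52] M [-0.   -0.16  0.03] q [  7.8   9.6 -28.2  -0.4 -51.5  82.8]
turn units [-0.055  0.072  0.333] shift units [ 0.397 -1.553 -1.02 ]
```

Request:
move_arm(series=[[[-0.05,0.07,0.1,0.2,-0.75,-0.4,0.6],[0,0,0.1,0.2,-0.6,-0.4,0.6],[0,0,0,0,0,0,0.6],[0,0,0,0,0,0,0.6]]])

```text
time_s: 2.4
tcp_pos: [0.4729, -0.1856, 0.1723]
ee_rot: [[0.003, 0.029, -1.0], [0.0, -1.0, -0.029], [-1.0, 0.0, -0.003]]
wrist_force: [-0.9, -0.4, -0.1]
gripper_width: 0.597
```

```bash
python3 go.py .4712 -.1915 .10 93
```

```text
t 2.4 tcp [ 0.4729 -0.1856  0.1723] w 0.597 F [-0.86 -0.44 -0.1 ] M [-0.03 -0.02  0.03] q [ -3.1  18.  -25.3  -0.  -46.6  94.8]
turn units [-0.001  0.021  0.17 ] shift units [-0.028 -0.098 -1.204]
```

Request:
move_arm(series=[[[0,0.02,0.17,-0.03,-0.1,-0.2,0.6],[0,0,0,0,0,-0.4,0.6],[0,0,0,0,0,-0.3,0.6],[0,0,0,0,0,-0.2,0.6],[0,0,0,0,0,0,0.6]]])

```text
time_s: 3.02
tcp_pos: [0.4713, -0.1887, 0.1062]
ee_rot: [[0.006, 0.063, -0.998], [-0.0, -0.998, -0.063], [-1.0, 0.0, -0.006]]
wrist_force: [-0.1, 0.1, 0.6]
gripper_width: 0.6
```

```bash
python3 go.py .4712 -.1915 .10 93; python3 - <<'E'
from h import *
for c,b in [("top",(320,190,400,260)),("scene",(235,175,315,235))]:
    p,d=viewer.capture(c);cv2.imwrite(f"pics/{c}1.png",cv2.resize(p[b[1]:b[3],b[0]:b[2],::-1],None,fx=6,fy=6,interpolation=2))
E
```

```text
t 3.025 tcp [ 0.4713 -0.1887  0.1062] w 0.6 F [-0.11  0.09  0.62] M [-0.05 -0.01  0.03] q [ -3.5  23.5 -29.2  -0.  -36.9  97.1]
turn units [ 0.001  0.04  -0.077] shift units [-0.001 -0.046 -0.104]
```

View pics/scene1.png

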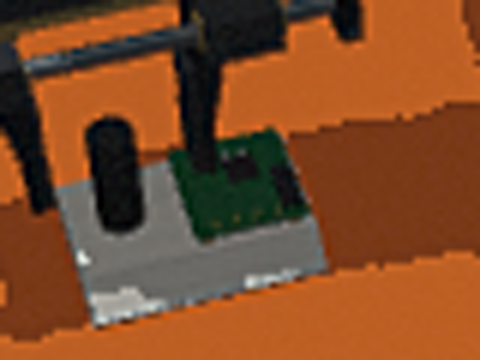

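The post sits between the fingertips and lies on the line joining them (crop: tips at about (40,210) and (205,165), post at about (118,180)). Next: lower 6 mm and close.

Request:
move_arm(series=[[[0,0.04,-0.08,0,-0.04,-0.1,0.6],[0,0,0,0,0,0,0.1],[0,0,0,0,0,0,0.0],[0,0,0,0,0,0,0.0],[0,0,0,0,0,0,0.0],[0,0,0,0,0,0,0.0]]])

```text
time_s: 3.88
tcp_pos: [0.473, -0.1917, 0.1025]
ee_rot: [[0.006, 0.051, -0.999], [-0.001, -0.999, -0.051], [-1.0, 0.001, -0.006]]
wrist_force: [0.3, -0.8, -1.4]
gripper_width: 0.197
```

```bash
python3 go.py .4712 -.1915 .10 93
```

```text
t 3.875 tcp [ 0.473  -0.1917  0.1025] w 0.197 F [ 0.27 -0.75 -1.35] M [ 0.05  0.01 -0.05] q [ -3.8  24.  -29.1   0.  -36.5  96.7]
turn units [0.006 0.042 0.008] shift units [-0.031  0.003 -0.042]
```

Request:
move_arm(series=[[[0,0,0,0,0,0.15,0],[0,0,0,0,0,0.3,0],[0,0,0,0,0,0.4,0],[0,0,0,0,0,0.2,0],[0,0,0,0,0,0,0]]])

```text
time_s: 4.5
tcp_pos: [0.4716, -0.1915, 0.1675]
ee_rot: [[0.003, 0.051, -0.999], [-0.0, -0.999, -0.051], [-1.0, 0.0, -0.003]]
wrist_force: [0.4, 0.2, -0.7]
gripper_width: 0.198
```

```bash
python3 go.py .5503 .0206 .16 103.8; python3 - <<'E'
from h import *
for c,b in [("top",(320,170,440,260)),("scene",(215,155,335,245))]:
    p,d=viewer.capture(c);cv2.imwrite(f"pics/{c}2.png",cv2.resize(p[b[1]:b[3],b[0]:b[2],::-1],None,fx=6,fy=6,interpolation=2))
E
```

```text
t 4.5 tcp [ 0.4716 -0.1915  0.1675] w 0.198 F [ 0.4   0.15 -0.7 ] M [-0.1   0.03  0.02] q [ -3.8  18.4 -25.5  -0.  -46.   96.7]
turn units [-1.000e-03  2.200e-02  1.362e+00] shift units [ 1.311  3.535 -0.125]
```

View pics/scene2.png

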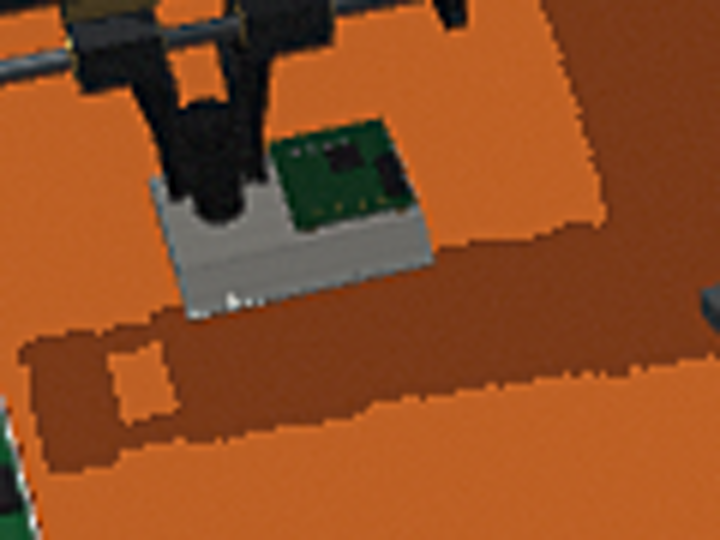

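The sled is lifted level and its plate clears the table. Now I'll carry it over the holder's open end.

Request:
move_arm(series=[[[0,0,0.1,0.1,0.25,0,0],[0,0,0.17,0.16,0.44,0,0],[0,0,0.17,0.16,0.44,0,0],[0,0,0.17,0.16,0.44,0,0],[0,0,0.17,0.16,0.44,0,0],[0,0,0.17,0.16,0.44,0,0],[0,0,0.17,0.16,0.44,0,0],[0,0,0.1,0.1,0.3,0,0],[0,0,0.05,0.05,0.1,0,0],[0,0,0,0,0,0,0]]])

```text
time_s: 5.85
tcp_pos: [0.543, 0.0177, 0.1584]
ee_rot: [[-0.015, 0.236, -0.972], [-0.002, -0.972, -0.236], [-1.0, -0.001, 0.015]]
wrist_force: [-0.4, 0.3, -1.5]
gripper_width: 0.196
```

```bash
python3 go.py .5503 .0206 .135 103.8
```

```text
t 5.85 tcp [0.543  0.0177 0.1584] w 0.196 F [-0.38  0.27 -1.46] M [-0.15 -0.06  0.04] q [ 18.9  22.3 -20.6  -0.2 -47.9  84.9]
turn units [ 0.017 -0.105  0.021] shift units [ 0.121  0.049 -0.39 ]
```

Request:
move_arm(series=[[[0.02,-0.1,0.02,0.12,0.05,-0.15,0],[0,0,0,0,0,-0.2,0],[0,0,0,0,0,0,0]]])

```text
time_s: 6.22
tcp_pos: [0.5496, 0.019, 0.1353]
ee_rot: [[-0.002, 0.236, -0.972], [0.0, -0.972, -0.236], [-1.0, -0.001, 0.002]]
wrist_force: [0.3, -0.4, -1.0]
gripper_width: 0.194
```

```bash
python3 go.py .5503 .0206 .1145 103.8; python3 - <<'E'
from h import *
I=[((528.4,109.9),103.8,0,hold_polys(),(0,0,255)),((528.4,109.9),103.8,21,[[(x-68,y,z) for x,y,z in l] for l in sled_polys()[:2]],(255,0,0))]
for c,b in [("top",(150,140,310,250)),("scene",(310,155,460,255))]:
    p,d=viewer.capture(c);overlay(c,p,I,b,4.5,f"pics/{c}3.png")
E
```

```text
t 6.225 tcp [0.5496 0.019  0.1353] w 0.194 F [ 0.3  -0.41 -1.04] M [-0.1  -0.02  0.04] q [ 18.9  24.4 -21.5  -0.1 -44.2  84.8]
turn units [-0.001 -0.013  0.02 ] shift units [ 0.011  0.027 -0.347]
```

View pics/scene3.png

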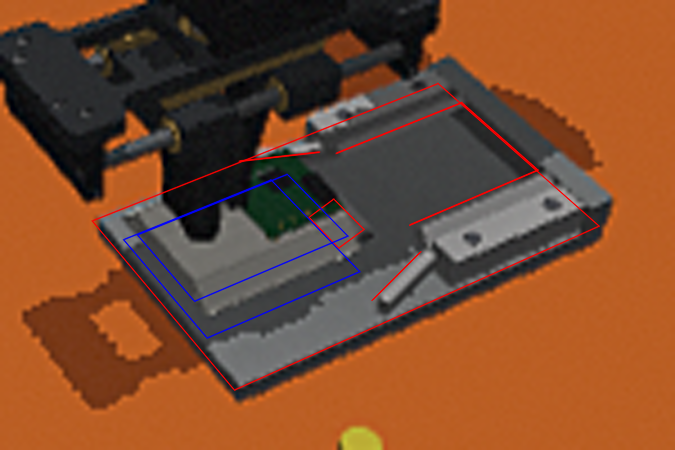

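View pics/top3.png

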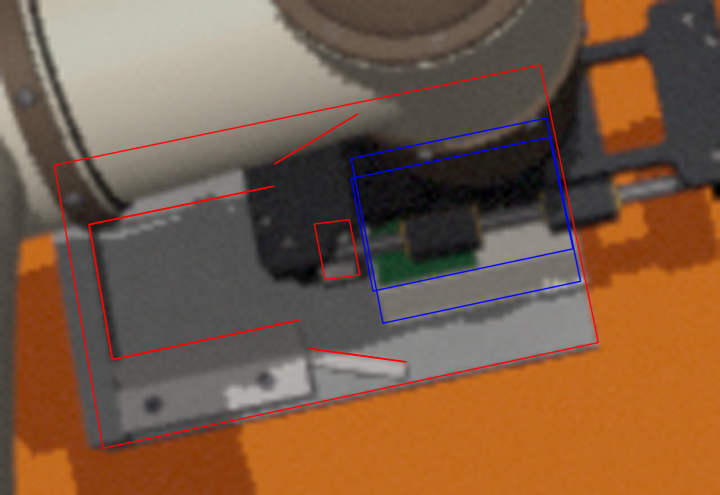

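The sled is over the open end, aligned with the target outline; the offset in the scene view is just its height. Next I'll lower it onto the bed.

Request:
move_arm(series=[[[0,-0.01,0.02,0.01,0.03,-0.1,0],[0,0,0,0,0,-0.12,0],[0,0,0,0,0,-0.06,0],[0,0,0,0,0,-0.03,0],[0,0,0,0,0,0,0]]])

```text
time_s: 6.95
tcp_pos: [0.5514, 0.0211, 0.1171]
ee_rot: [[0.003, 0.239, -0.971], [0.001, -0.971, -0.239], [-1.0, -0.0, -0.003]]
wrist_force: [0.0, 0.6, -1.6]
gripper_width: 0.195
```

```bash
python3 go.py .5503 .0206 .1145 103.8
```

```text
t 6.95 tcp [0.5514 0.0211 0.1171] w 0.195 F [ 0.02  0.57 -1.62] M [-0.14  0.01  0.04] q [ 19.   25.9 -22.4   0.  -41.5  84.8]
turn units [-0.006  0.024 -0.005] shift units [-0.018 -0.009 -0.043]
```

Request:
move_arm(series=[[[0,0.02,0,-0.02,-0.01,-0.04,0],[0,0,0,0,0,-0.03,0],[0,0,0,0,0,0,0]]])

```text
time_s: 7.32
tcp_pos: [0.5504, 0.0206, 0.1149]
ee_rot: [[0.002, 0.24, -0.971], [0.001, -0.971, -0.24], [-1.0, -0.0, -0.002]]
wrist_force: [0.1, -0.1, -1.8]
gripper_width: 0.196
```

```bash
python3 go.py .5503 .0206 .1145 103.8
```

```text
t 7.325 tcp [0.5504 0.0206 0.1149] w 0.196 F [ 0.13 -0.07 -1.84] M [-0.09  0.02 -0.01] q [ 19.   26.  -22.6  -0.  -41.3  84.9]
turn units [-0.005  0.012 -0.011] shift units [-0.002  0.    -0.006]
```

Request:
move_arm(series=[[[0,0,0,0,0,-0.03,0],[0,0,0,0,0,0,0]]])

```text
time_s: 7.58
tcp_pos: [0.5508, 0.0207, 0.1147]
ee_rot: [[0.003, 0.241, -0.971], [0.001, -0.971, -0.241], [-1.0, 0.0, -0.003]]
wrist_force: [0.0, -0.5, -2.0]
gripper_width: 0.198
```

```bash
python3 go.py .5503 .0206 .1145 103.8
```

```text
t 7.575 tcp [0.5508 0.0207 0.1147] w 0.198 F [ 0.01 -0.52 -1.98] M [-0.09  0.    0.01] q [ 19.   26.1 -22.6   0.  -41.2  84.9]
turn units [-0.005  0.021 -0.016] shift units [-0.008 -0.002 -0.003]
```

Request:
move_arm(series=[[[0,0.02,0,0,0,-0.06,0],[0,0,0,0,0,-0.02,0]]])

```text
time_s: 7.82
tcp_pos: [0.5514, 0.0208, 0.1145]
ee_rot: [[0.002, 0.243, -0.97], [-0.0, -0.97, -0.243], [-1.0, 0.001, -0.002]]
wrist_force: [-1.2, 0.3, 0.3]
gripper_width: 0.197
```

```bash
python3 go.py .5503 .0206 .1145 103.8
```

```text
t 7.825 tcp [0.5514 0.0208 0.1145] w 0.197 F [-1.2   0.35  0.27] M [-0.14  0.17  0.05] q [ 19.   26.1 -22.5   0.1 -41.3  85. ]
turn units [ 0.003  0.013 -0.033] shift units [-0.018 -0.004 -0.   ]
```

It's resting on the bed (Fz rose from -2 to about 0). I'll slide it in along (-0.24, 0.97) with a light downward bias.

Request:
move_arm(series=[[[0,0.01,-0.03,-0.04,0.12,-0.03,0],[0,0,0,-0.03,0.14,-0.03,0],[0,0,0,-0.03,0.14,-0.03,0],[0,0,0,-0.03,0.14,-0.03,0],[0,0,0,-0.03,0.14,-0.03,0]]])

```text
time_s: 8.45
tcp_pos: [0.5489, 0.0585, 0.1144]
ee_rot: [[0.017, 0.244, -0.97], [-0.007, -0.97, -0.244], [-1.0, 0.011, -0.014]]
wrist_force: [-1.3, -9.0, 11.9]
gripper_width: 0.198
```

```bash
cat >> go.py <<'E'
a=np.radians(103.8);e=np.array([np.cos(a),np.sin(a)]);dd=s["tcp_pos"][:2]*1000-[528.4,109.9]
print("sled in holder x,y (mm) if post at tcp: ",(dd@e+24).round(1),(dd@[-e[1],e[0]]).round(1),"F along",(s["wrist_force"][:2]@e).round(1),"F lat",(s["wrist_force"][:2]@[-e[1],e[0]]).round(1))
E
python3 go.py .5222 .1351 .1145 103.8
```

```text
t 8.45 tcp [0.5489 0.0585 0.1144] w 0.198 F [-1.34 -8.97 11.94] M [-2.53  0.69  0.18] q [ 23.2  25.9 -23.4   1.1 -40.   80. ]
turn units [ 0.049  0.119 -0.044] shift units [-4.450e-01  1.276e+00  1.000e-03]
sled in holder x,y (mm) if post at tcp:  -30.8 -7.7 F along -8.4 F lat 3.4
```

It has drifted about 7 mm sideways and the tool has tilted slightly. I'll correct that before pushing on.

Request:
move_arm(series=[[[0.05,0.1,-0.04,-0.06,-0.02,0.0,0],[0,0,0,-0.06,-0.02,0,0],[0,0,0,0,0,0,0]]])

```text
time_s: 8.82
tcp_pos: [0.5422, 0.0565, 0.1146]
ee_rot: [[0.005, 0.239, -0.971], [0.001, -0.971, -0.239], [-1.0, -0.0, -0.005]]
wrist_force: [-1.7, 0.8, 2.9]
gripper_width: 0.198
```

```bash
python3 go.py .5222 .1351 .1145 103.8; python3 - <<'E'
from h import *
I=[((528.4,109.9),103.8,0,hold_polys(),(0,0,255))]
for c,b in [("top",(150,140,310,250)),("scene",(310,155,460,255))]:
    p,d=viewer.capture(c);overlay(c,p,I,b,4.5,f"pics/{c}4.png")
E
```

```text
t 8.825 tcp [0.5422 0.0565 0.1146] w 0.198 F [-1.74  0.78  2.88] M [0.08 0.38 0.  ] q [ 23.   25.6 -23.5   0.  -40.6  80.8]
turn units [-0.01   0.033 -0.001] shift units [-3.34e-01  1.31e+00 -1.00e-03]
sled in holder x,y (mm) if post at tcp:  -31.1 -0.7 F along 1.2 F lat 1.5
```

View pics/scene4.png

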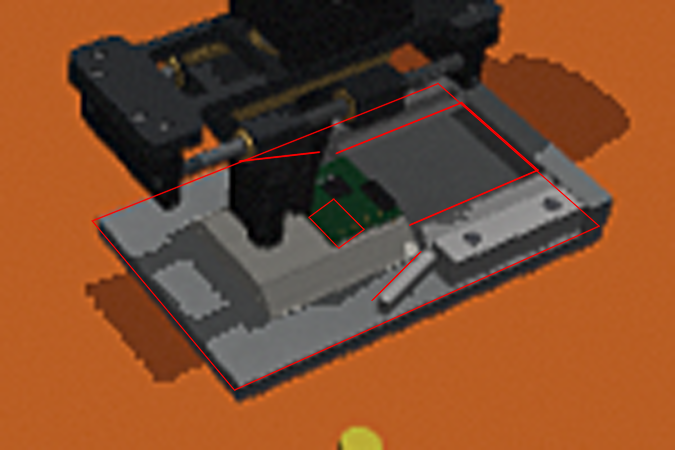

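View pics/top4.png

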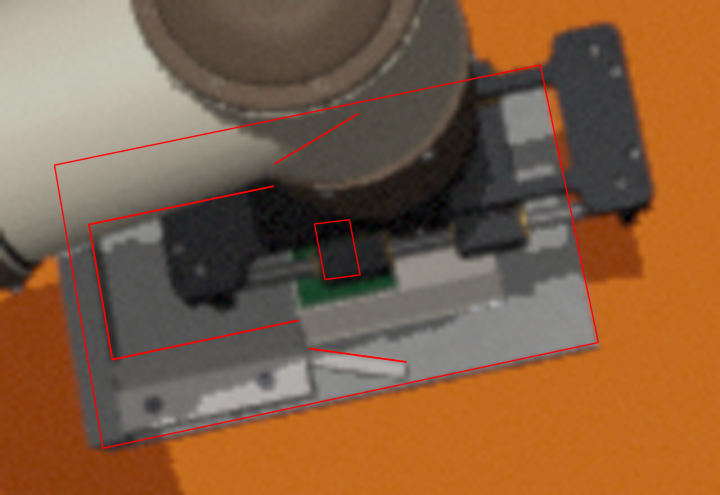

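Request:
move_arm(series=[[[0,0.02,0,-0.05,0.1,-0.01,0],[0,0.02,0,-0.05,0.14,-0.02,0],[0,0.02,0,-0.05,0.14,-0.02,0]]])

```text
time_s: 9.3
tcp_pos: [0.5361, 0.0795, 0.1145]
ee_rot: [[0.003, 0.241, -0.971], [0.0, -0.971, -0.241], [-1.0, 0.001, -0.003]]
wrist_force: [0.8, -3.4, 6.3]
gripper_width: 0.197
```

```bash
python3 go.py .5222 .1351 .1145 103.8
```

```text
t 9.3 tcp [0.5361 0.0795 0.1145] w 0.197 F [ 0.76 -3.41  6.27] M [-0.89 -0.29  0.03] q [ 25.6  25.4 -24.    0.1 -40.5  78.2]
turn units [-0.     0.021 -0.017] shift units [-0.231  0.926  0.001]
sled in holder x,y (mm) if post at tcp:  -7.3 -0.2 F along -3.5 F lat 0.1
```

Passing smoothly under the rails with about 3.5 N of drag. Continuing.

Request:
move_arm(series=[[[0,0.01,-0.02,-0.035,0.13,-0.01,0],[0,0.01,0,-0.04,0.13,-0.02,0],[0,0.01,0,-0.04,0.13,-0.02,0]]])

```text
time_s: 9.68
tcp_pos: [0.5313, 0.1041, 0.1145]
ee_rot: [[0.005, 0.241, -0.971], [-0.001, -0.971, -0.241], [-1.0, 0.002, -0.004]]
wrist_force: [0.8, -3.0, 8.9]
gripper_width: 0.194
```

```bash
python3 go.py .5222 .1351 .1145 103.8
```

```text
t 9.675 tcp [0.5313 0.1041 0.1145] w 0.194 F [ 0.75 -3.01  8.91] M [-1.08 -0.2  -0.03] q [ 28.3  25.3 -24.1   0.2 -40.3  75.4]
turn units [ 0.004  0.033 -0.017] shift units [-0.152  0.516  0.001]
sled in holder x,y (mm) if post at tcp:  17.7 -1.4 F along -3.1 F lat -0.0
```

Request:
move_arm(series=[[[0,0.02,-0.02,-0.05,0.13,0.0,0],[0,0.01,0,-0.04,0.13,-0.01,0],[0,0.01,0,-0.03,0.1,-0.01,0],[0,0,0,-0.015,0.06,-0.01,0]]])

```text
time_s: 10.18
tcp_pos: [0.524, 0.1313, 0.1145]
ee_rot: [[0.002, 0.241, -0.971], [-0.001, -0.971, -0.241], [-1.0, 0.002, -0.002]]
wrist_force: [-0.7, -2.2, 6.3]
gripper_width: 0.197
```

```bash
python3 go.py .5222 .1351 .1145 103.8
```

```text
t 10.175 tcp [0.524  0.1313 0.1145] w 0.197 F [-0.73 -2.16  6.27] M [-0.95 -0.15  0.03] q [ 31.3  25.3 -24.2   0.2 -40.5  72.4]
turn units [ 0.009  0.016 -0.015] shift units [-0.03   0.063  0.   ]
sled in holder x,y (mm) if post at tcp:  45.9 -0.8 F along -1.9 F lat 1.2
```

Request:
move_arm(series=[[[0,0.01,-0.02,-0.02,0.06,0,0],[0,0,0,-0.02,0.06,0,0]]])

```text
time_s: 10.42
tcp_pos: [0.5215, 0.1379, 0.1147]
ee_rot: [[-0.0, 0.239, -0.971], [-0.005, -0.971, -0.239], [-1.0, 0.004, 0.001]]
wrist_force: [7.4, -17.7, 6.9]
gripper_width: 0.2
```

```bash
python3 go.py .5222 .1351 .1145 103.8
```

```text
t 10.425 tcp [0.5215 0.1379 0.1147] w 0.2 F [  7.44 -17.72   6.88] M [-5.35 -2.03 -0.07] q [ 32.2  25.2 -24.3   0.3 -40.7  71.4]
turn units [ 0.033 -0.001 -0.004] shift units [ 0.012 -0.047 -0.004]
sled in holder x,y (mm) if post at tcp:  52.9 0.1 F along -19.0 F lat -3.0
```

The along-slide force jumped to 19 N, so it's against the end stop. I'll relax and look.

Request:
move_arm(series=[[[0,0,0,0,0,0,0],[0,0,0,0,0,0,0]]])

```text
time_s: 10.68
tcp_pos: [0.5216, 0.1376, 0.1145]
ee_rot: [[-0.0, 0.239, -0.971], [-0.005, -0.971, -0.239], [-1.0, 0.005, 0.001]]
wrist_force: [0.2, -2.4, 3.8]
gripper_width: 0.196
```

```bash
python3 go.py .5222 .1351 .1145 103.8; python3 - <<'E'
from h import *
I=[]
for c,b in [("top",(150,140,310,250)),("scene",(310,155,460,255))]:
    p,d=viewer.capture(c);overlay(c,p,I,b,5,f"pics/{c}5.png")
E
```

```text
t 10.675 tcp [0.5216 0.1376 0.1145] w 0.196 F [ 0.23 -2.39  3.84] M [-0.57 -0.26 -0.1 ] q [ 32.1  25.3 -24.3   0.4 -40.6  71.4]
turn units [ 0.039 -0.     0.   ] shift units [ 0.011 -0.041 -0.   ]
sled in holder x,y (mm) if post at tcp:  52.5 0.0 F along -2.4 F lat 0.3
```

View pics/scene5.png

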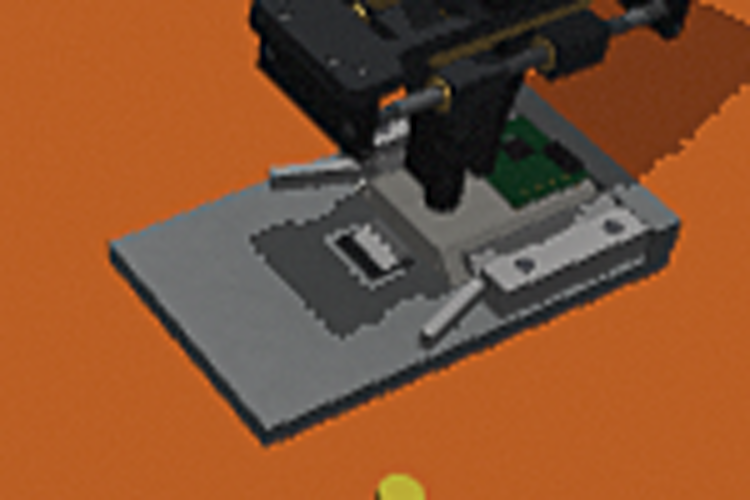

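The catch tongue (about (370,245)) is clear of and behind the sled's trailing edge. Now I'll release and retreat straight up.

Request:
move_arm(series=[[[0,0,0,0,0,0,0.4],[0,0,0,0,0,0,0.5],[0,0,0,0,0,0,0.5],[0,0,0,0,0,0,0.5],[0,0,0,0,0,0.2,0.5],[0,0,0,0,0,0.5,0.5],[0,0,0,0,0,0.8,0.5],[0,0,0,-0.3,0.3,0.8,0.5],[0,0,0,-0.4,0.8,0.5,0.5],[0,0,0,-0.2,0.9,0,0.5],[0,0,0,-0.2,0.9,0,0.5],[0,0,0,-0.2,0.9,0,0.5],[0,0,0,-0.1,0.6,0,0.5],[0,0,0,0,0,0,0.5],[0,0,0,0,0,0,0.5]]])

```text
time_s: 12.65
tcp_pos: [0.4308, 0.4088, 0.2966]
ee_rot: [[0.003, 0.237, -0.972], [0.005, -0.972, -0.237], [-1.0, -0.004, -0.004]]
wrist_force: [-0.1, 0.0, 1.6]
gripper_width: 0.499
```

```bash
python3 go.py .5222 .1351 .1145 103.8; python3 - <<'E'
from h import *
I=[((528.4,109.9),103.8,12,[[(x+50,y,z) for x,y,z in l] for l in sled_polys()[1:]],(255,0,0)),((528.4,109.9),103.8,0,hold_polys()[-2:-1],(0,0,255))]
for c,b in [("top",(150,140,310,250)),("scene",(310,155,460,255))]:
    p,d=viewer.capture(c);overlay(c,p,I,b,5,f"pics/{c}6.png")
    m=spotter.trace(c,"sled")
    for x in m[:2]:
        X,u,v=pts(c,d,x["mask"]);t=X[X[:,2]>.06].mean(0)*1000
        e=np.array([np.cos(np.radians(103.8)),np.sin(np.radians(103.8))]);q=t[:2]-[528.4,109.9]
        print(c,x["conf"],"post top",t,"holder xy",q@e,q@[-e[1],e[0]], "zmax",np.percentile(X[:,2],99))
    # catch height
    Q=proj(c,tw((528.4,109.9),103.8,12,[(-4,0,6)]))[0].astype(int)
    X,u,v=pts(c,d,np.ones(d.shape,bool)); H=X[:,:2]*1000-[528.4,109.9]
    hx=H@e;hy=H@[-e[1],e[0]]
    for a in range(-24,8,3):
        k=(hx>a)&(hx<a+3)&(abs(hy)<9); print(a,np.round(np.median(X[k,2])*1e3,1) if k.any() else None,k.sum(),end="; ")
    print()
E
```

```text
t 12.65 tcp [0.4308 0.4088 0.2966] w 0.499 F [-0.11  0.03  1.56] M [-0.14 -0.06  0.02] q [ 59.1  18.7  -3.9  -0.  -67.   44.6]
turn units [-0.035  0.021  0.011] shift units [ 1.524 -4.561 -3.035]
sled in holder x,y (mm) if post at tcp:  337.5 23.5 F along 0.1 F lat 0.1
top 0.89 post top [518.24679709 133.37538905  71.70474841] holder xy 25.219633636479386 4.26045768091751 zmax 0.07409842380675884
-24 13.9 14; -21 14.7 11; -18 14.4 12; -15 13.2 14; -12 15.2 12; -9 17.0 14; -6 17.9 15; -3 18.0 11; 0 12.8 12; 3 16.4 23; 6 25.6 10; 
scene 0.87 post top [525.23478294 135.93795969  69.19655078] holder xy 26.041365403532176 -3.1370737592570097 zmax 0.07319998022613833
scene 0.52 post top [nan nan nan] holder xy nan nan zmax 0.03233880969724533
-24 13.3 8; -21 13.4 9; -18 12.9 5; -15 13.7 11; -12 14.5 9; -9 16.1 10; -6 16.6 10; -3 18.1 6; 0 17.4 6; 3 None 0; 6 19.3 30; <stdin>:7: RuntimeWarning: Mean of empty slice.
  ret = um.true_divide(
```

View pics/scene6.png

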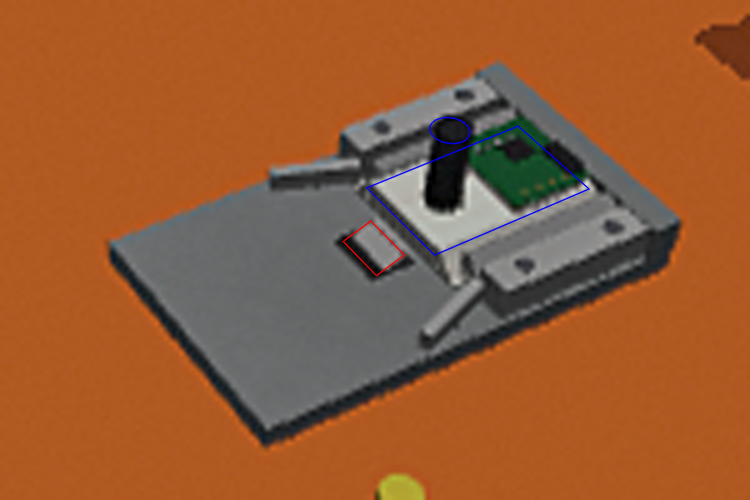

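View pics/top6.png

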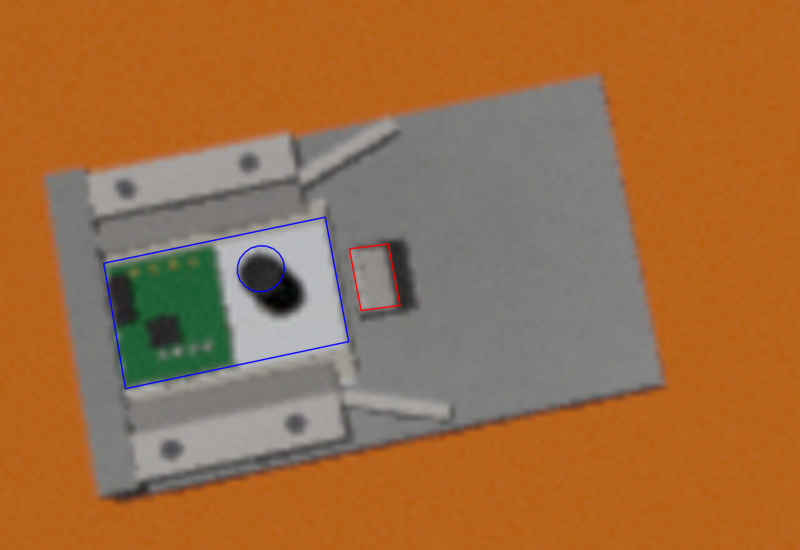

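The sled sits flat under the rails against the stop. The catch's +x end measures 18 mm above the table, which is 6 mm above the bed, so it's fully up.

```bash
python3 -c "
from station import r
print(r.finish_job())"
```

```text
the job is handed in; nothing more can be done
None
```

The narrower sled is home in the holder with the catch up behind it, and I handed the job in at about 13 s of the 40 s allowed; no verdict was reported. I gripped it by its post, carried it to the open end, set it on the bed and slid it under the rails until the stop force rose to 19 N. Then I let go and moved the arm well clear.

- **Position along the slide:** the post is at holder x of about 25–26 mm (26 expected), so the sled is at about 49–50 mm. The arm's own reading at the stop was about 52.5 mm; both are within the allowed 42–55 mm.
- **Sideways:** the two cameras disagreed, giving +4.3 mm and -3.1 mm, both within ±8 mm. The arm's reading was about 0.
- **Height and catch:** the post top is about 72 mm above the table, so the sled is flat. The catch's raised end is 18 mm above the table, meaning fully up, and there is a small gap between it and the sled.
- **Slip on the way in:** the first push drifted about 7 mm sideways at the mouth, with about 12 N of vertical force. I corrected it before going under the rails.
- **Wider sled:** I never approached it, but I did not measure its position again at the end.

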